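# Wedge a loose heatsink flush in its drilling jig and hold it

## Task

Two drilling jigs stand on the bench, each with a finned heatsink: the wide one is already strapped down and leaves no room for a wedge, but the narrower one lies loose in its jig. First push the loose heatsink sideways, flush along its jig's straight fence, so that all the play becomes one gap on the tapered-rail side; then take the wooden wedge by its handle and slide it, lying flat on the board, nose first and straight side to the heatsink, into that gap until it jams. Finish while still holding the wedge by its handle and pushing it firmly home (do not let go), so that the heatsink stays pressed flush for drilling.

Things in the scene. Friction and masses are not known exactly. Their poses are not given: they have to be found in the camera images.
- jig: Jig with the loose heatsink: fixed plywood board, x -125 to +50, y -82 to +54, 12 mm thick. Origin at the board's underside, below the seat. +x: the way the wedge is driven in (away from the robot, within 0.25 rad); +y: towards the fence; z up. On it, in dark steel: a fence, a low end stop, a tapered rail.
- seat (a point): On the board's top (12 mm above the jig's origin), axes as the jig: heatsink's origin when seated. From here: end stop's near face at x +28 mm (6 mm high, y -14 to +30).
- fence_face (a point): Middle of the fence's inner face at the board's top, 35 mm from the seat in jig +y. The fence runs straight along jig x (-38 to +38 mm) and is 16 mm high.
- rail_mouth (a point): Near end of the tapered rail's inner face at the board's top, jig x -38, y -54 mm from the seat. The rail is 16 mm high, 84 mm long; its inner face closes in by 1 mm in 8 along +x: y = -45 - (34 - x)/8 mm. With the heatsink flush to the fence, the gap between them is 18 mm at the heatsink's near end and 11 mm at its far end.
- full_jig: The other jig, same shape and axes (its own pose, same origin), its bay filled by a wider heatsink (56 x 80 x 40 mm) under two small steel straps; all fixed. The gap to its rail is under 8 mm, too narrow for the wedge.
- heatsink: The loose narrower heatsink, aluminium, 56 (x) x 70 (y) x 40 mm high, 0.22 kg: 10 mm base and six upright fins. Origin: middle of its underside. It stands on the jig's board, axes about as the jig's, 8 to 10 mm off the fence, 1 to 4 mm short of the end stop. Grip it from above across the two outermost fins, flat faces at x = +-28 mm, keeping above the end stop.
- wedge: Loose wooden wedge lying flat on the bench, 0.09 kg, 16 mm high, 123 mm long. Origin under the middle of its handle, an upright block 38 (x) x 20 (y) x 42 mm high, gripped across its 20 mm. +x points to the nose. Straight side at y +10 mm (goes to the heatsink); tapered side from y -10.75 (x +18) to y 0 (nose, x +104). 10 mm thick at the nose; waxed.
- wedge_nose (a point): Middle of the wedge's nose: x +104, y +5, z +8 mm from the wedge's origin, same axes. With the heatsink flush, the wedge jams with its nose about 34 mm past the seat along jig x and its origin at jig x -70, y -45 mm from the seat. Its waxed flanks slide easily (friction about 0.2), so it presses only while it is pushed: keep the push along jig x on, and do not pull it sideways against the rail.
Mind the look-alikes: they are no part of the job. Leave any turquoise look-alike of the wedge alone.

How it is judged:
On the way, in this order (a step that is already met when the one before it is completed fails the run):
1. the loose heatsink has been pushed flush to the fence (within 2 mm) while the wedge's nose is still out of the gap (y of heatsink in the frame of seat above -0.002 m and angle between the y axis of heatsink and the y axis of seat, either way round below 0.03 rad and not (y of wedge_nose in the frame of seat between -0.052 and -0.035 m and z of wedge_nose in the frame of seat below 0.016 m and x of wedge_nose in the frame of seat above -0.04 m)), for 0.2 s.
2. the wedge's nose has entered the gap between heatsink and tapered rail (y of wedge_nose in the frame of seat between -0.052 and -0.035 m and z of wedge_nose in the frame of seat below 0.016 m and x of wedge_nose in the frame of seat above -0.02 m), for 0.1 s.
At the end, for the whole second after the job is handed in: Heatsink on the board, flush to the fence (1.8 mm, 0.025 rad), within 12 mm of the end stop; wedge flat in the gap to the tapered rail, nose at least 18 mm past the seat point, pressing on heatsink and rail with over 3 N each; fingers hold the wedge, not the heatsink; all still (y of heatsink in the frame of seat above -0.0018 m and angle between the y axis of heatsink and the y axis of seat, either way round below 0.025 rad and x of heatsink in the frame of seat above -0.012 m and z of heatsink in the frame of seat below 0.002 m and y of wedge_nose in the frame of seat between -0.052 and -0.035 m and z of wedge_nose in the frame of seat below 0.016 m and x of wedge_nose in the frame of seat above 0.018 m and angle between the x axis of wedge and the x axis of seat, either way round below 0.06 rad and angle between wedge's own z axis and vertical below 0.08 rad and contact force between wedge and heatsink above 3 N and contact force between wedge and jig above 3 N and contact force between the fingers and wedge above 3 N and contact force between the fingers and heatsink below 0.5 N and linear speed of each of heatsink, wedge below 0.01 m/s); the arm keeps its last pose, push and grip.
It also fails if it takes over 64 s, if anything falls off the work surface, if the arm or the gripper's body presses on something with over 40 N, if the wrist force passes 120 N, or if a joint passes its speed limit or range.

## Robot

A 6-joint arm with a two-finger parallel gripper is mounted at the origin on a cart in front of the work surface, level with it; the furniture and walls round the work are solid. World frame = base frame: x ahead of the robot, y to its left, z up, the work surface at z = 0. Lengths are in m, angles in rad, forces in N, time in s.
With the tool pointing down it reaches from about 0.35 to 0.95 m from the base axis. Payload 17.4 kg.
Tool frame: the origin (TCP) lies between the finger pads; the fingertips stand 25 mm ahead of it and the grasp point (between the pads) lies 6 mm ahead of it; z points along the fingers, y is the direction in which the jaws open and shut (so a half turn about z gives the same grasp; the last joint's range is limited). The gripper opens to 93 mm and grips with 3 to 60 N. Pads are 15 mm wide; open, the fingers measure 128 mm over their backs; the gripper's body (75 mm by 188 mm) begins 65 mm behind the grasp point.
Start: joints at [1.266, 0.116, 1.442, -0, 1.584, -0.038], TCP at [0.178, 0.651, 0.244] pointing down, gripper open.
Joint ranges: [-2.83, 2.83], [-0.83, 2.19], [0.07, 2.5], [-1.14, 4.28], [0.01, 3], [-2.97, 2.97]. Speed limits (rad/s): [1.89, 1.89, 2.22, 3.14, 3.14, 3.14].

## Interface

Orientations are given as [roll, pitch, yaw] about the fixed x, y, z axes, in that order (R = Rz(yaw) Ry(pitch) Rx(roll)).
In Python, from bench import status, eyes, workorder gives the robot as it stands. The module is installed in compiled form; this text tells all that it offers.
- The arm moves only by the tool jog_arm, never from a script. Its argument "plan" is a list of rows, each an object with "rot": the turn, a rotation vector about the tool's x, y, z in rad, a list of three; "offset": the shift along the tool's x, y, z in m, a list of three; "gripper": the opening, from 0 (shut) to 1 (fully open). In form: [{"rot": [ax, ay, az], "offset": [tx, ty, tz], "gripper": gripper}, ...]. A call has 1 to 20 rows; each row is the pose to reach, as a shift and turn from the pose commanded when the call began, along the tool's axes at that moment; what a row does not reach only later rows make up. A row lasts 1/12 s, in which the tool goes at most 41.7 mm and 7.16 degrees, less where a joint would pass 70% of its speed; a pose out of reach is approached as far as the arm can. A call with a gripper value outside its range is refused whole. The fingers move at their own pace and stop on an object; the grip force is fixed at half the most. Time passes only in rows, so rows that repeat a pose let the fingers close. It gives the time, the measured TCP pose, the force and the opening at its end, in the units of the state.
- status.get_obs(): the state, without advancing time (a new reading comes with each control period).
- eyes.snapshot(name): name is "side" or "top"; returns the picture (480x640x3 uint8, blue, green, red); there is no depth.
- eyes.get_calibration(name): a dict with "intrinsics" (3x3 intrinsics, pixels), "dist_coeffs" ([k1, k2, p1, p2, k3] as OpenCV has them; the pictures are not rectified), "camera_from_world" (4x4, takes a point from world to camera coordinates). Camera axes: x right, y up, looking along -z (the intrinsics and any distortion apply to the point x, -y, -z); pixel columns grow to the right and rows downward; lengths in m; the calibration is good to about 2 mm. A picture is of the moment at which its call begins. get_calibration takes no time and is no camera call.
- workorder.job_done(): hands the job in, once; it reports no verdict.
The state is a dict: "t": time; "q": joint angles; "qvel": joint speeds; "joint_torque": joint torques, N m; "tcp_pos": TCP position; "tool_rot": TCP orientation; "force": force on the tool from outside, world axes, zero at the start; "moment": the same for the moment, N m; "opening": opening from 0.0 (shut) to 1.0 (fully open).
Only numpy, scipy, OpenCV 4.12 (cv2) and the standard library are available. Lean on these libraries where they do the work, as an engineer would, in place of code of your own. Each camera call takes 0.05 s, during which the arm holds its last target.

## Working session

There is one attempt and no reset: what is moved stays moved. The work goes in short steps, Python scripts to look and compute and a tool call to move; the robot and the scene stay as the last step left them, time stands still between calls to the robot, and variables do not carry over. Pictures are saved under pics/ and viewed, and the job is handed in when it is done.

Besides the shell and the picture viewer there is one more tool, called after "Call:" by a JSON object that holds its "api" and its "payload". jog_arm: Moves the arm, as the interface text tells. Its arguments: {"type":"object","properties":{"plan":{"type":"array"}},"required":["plan"]}

```bash
mkdir -p pics
python3 - <<'E'
from bench import status, eyes
import cv2
print(status.get_obs())
for n in("side","top"):
    cv2.imwrite(f"pics/{n}0.png",eyes.snapshot(n)); print(n,eyes.get_calibration(n))
E
```

```text
{'t': 0.0, 'q': array([ 1.26621571e+00,  1.16471587e-01,  1.44228554e+00, -1.67743072e-05,
        1.58398577e+00, -3.77945659e-02]), 'qvel': array([-1.64489627e-05,  1.31269704e-03, -1.12042871e-03,  1.04667655e-04,
       -1.46055689e-03,  3.82762024e-04]), 'joint_torque': array([ 1.63252953e-03, -7.21259451e+01, -6.22611594e+01,  7.80420844e-02,
        2.37886794e-02, -1.64969074e-04]), 'tcp_pos': array([0.17790716, 0.65094504, 0.24290228]), 'tool_rot': array([-3.14044259e+00, -2.67016901e-05,  2.87480637e+00]), 'force': array([ 0.62080641, -0.28068255, -0.65630082]), 'moment': array([5.91657016e-03, 9.99767386e-05, 6.93496050e-03]), 'opening': 0.9998697786629915}
side {'intrinsics': array([[519.79271125,   0.        , 319.65044616],
       [  0.        , 519.79271125, 236.16765722],
       [  0.        ,   0.        ,   1.        ]]), 'dist_coeffs': array([-0.09284515,  0.        ,  0.        ,  0.        ,  0.        ]), 'camera_from_world': array([[-0.9998863 , -0.00213926, -0.01492708,  0.4893735 ],
       [-0.01128542, -0.55039295,  0.83482947, -0.00489718],
       [-0.01000168,  0.834903  ,  0.55030623, -1.5769818 ],
       [ 0.        ,  0.        ,  0.        ,  1.        ]])}
top {'intrinsics': array([[471.78824762,   0.        , 318.38233506],
       [  0.        , 471.78824762, 238.09214256],
       [  0.        ,   0.        ,   1.        ]]), 'dist_coeffs': array([-0.08535546,  0.        ,  0.        ,  0.        ,  0.        ]), 'camera_from_world': array([[ 0.01551497, -0.99982345,  0.0106001 ,  0.02690486],
       [ 0.99708457,  0.01626286,  0.07455122, -0.52468481],
       [-0.07471045,  0.00941253,  0.99716085, -1.05709637],
       [ 0.        ,  0.        ,  0.        ,  1.        ]])}
```

View pics/top0.png

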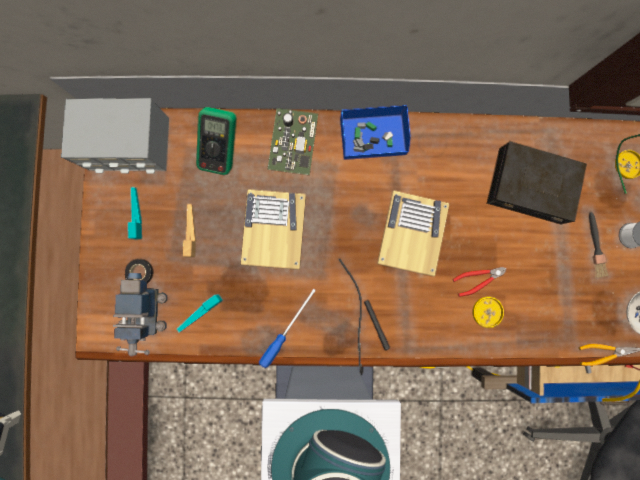

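View pics/side0.png

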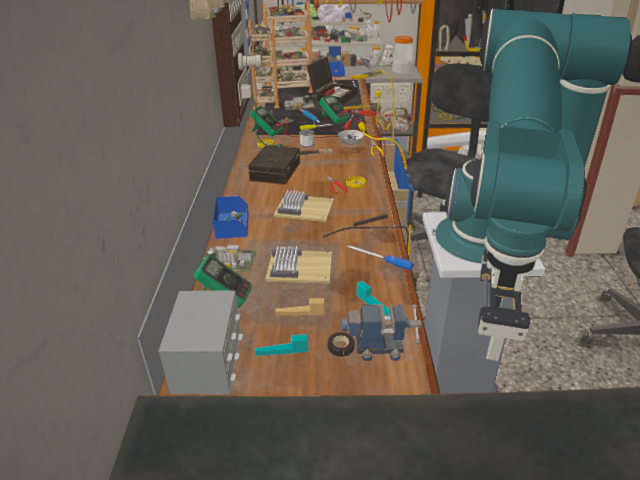

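Run:
```python
import cv2,numpy as np
a=cv2.imread("pics/top0.png");b=cv2.imread("pics/side0.png")
f=lambda i,x0,y0,x1,y1,s:cv2.resize(i[y0:y1,x0:x1],None,fx=s,fy=s,interpolation=cv2.INTER_CUBIC)
cv2.imwrite("pics/tc.png",np.hstack([f(a,236,180,316,280,5),f(a,372,180,452,280,5)]))
cv2.imwrite("pics/tw.png",f(a,120,180,220,280,5))
cv2.imwrite("pics/sc.png",f(b,255,180,345,325,4))
```

```text
(no output)
```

View pics/tc.png

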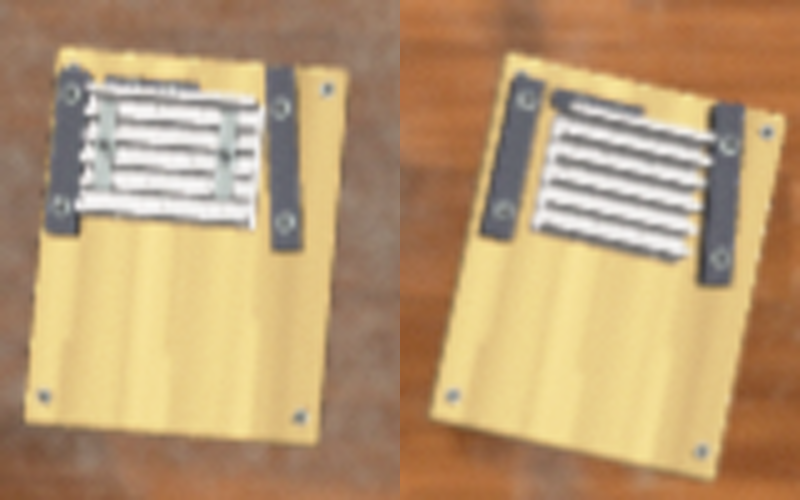

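View pics/tw.png

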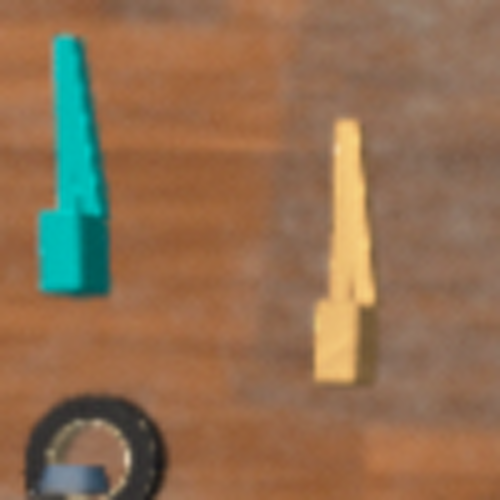

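View pics/sc.png

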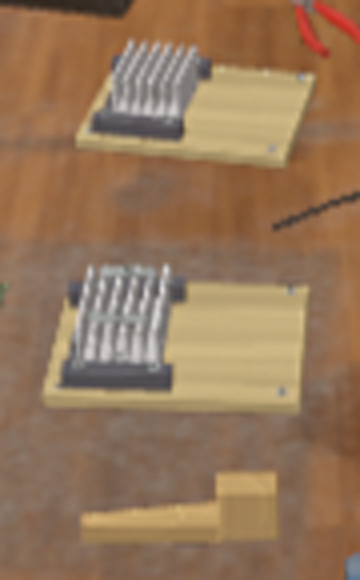

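```bash
cat > h.py <<'E'
import cv2,numpy as np
from bench import status,eyes
def cal(n):
    c=eyes.get_calibration(n);return c["intrinsics"],c["dist_coeffs"],c["camera_from_world"]
def rays(n,px):
    K,D,T=cal(n);u=cv2.undistortPoints(np.float64(px).reshape(-1,1,2),K,D).reshape(-1,2)
    d=np.c_[u[:,0],-u[:,1],-np.ones(len(u))]@T[:3,:3]
    return -T[:3,:3].T@T[:3,3],d
def plane(n,px,z):
    o,d=rays(n,px);return o+d*((z-o[2])/d[:,2])[:,None]
def proj(n,P):
    K,D,T=cal(n);P=np.float64(P).reshape(-1,3)@T[:3,:3].T+T[:3,3]
    P=P*[1,-1,-1];return cv2.projectPoints(P,np.zeros(3),np.zeros(3),K,D)[0].reshape(-1,2)
def mask(im,lo,hi):
    return cv2.inRange(cv2.cvtColor(im,cv2.COLOR_BGR2HSV),np.array(lo),np.array(hi))
E
python3 - <<'E'
from h import *
a=cv2.imread("pics/top0.png");hsv=cv2.cvtColor(a,cv2.COLOR_BGR2HSV)
print(rays("top",[[0,0]])[0])
for p in [(400,250),(430,205),(188,250),(190,215),(193,250),(300,250),(350,230),(193,236),(192,225),(160,220)]: print(p,hsv[p[1],p[0]])
m=mask(a,(15,60,120),(32,255,255))
n,l,s,c=cv2.connectedComponentsWithStats(m)
for i in range(1,n):
    if s[i,4]>150: print(i,s[i],c[i])
cv2.imwrite("pics/m.png",m)
E
```

```text
[0.44376155 0.04538294 1.09292581]
(400, 250) [ 22 104 235]
(430, 205) [ 23  64 239]
(188, 250) [ 18 130 232]
(190, 215) [ 20 125 243]
(193, 250) [ 17 133 115]
(300, 250) [ 19 110 215]
(350, 230) [ 13 159 154]
(193, 236) [ 18 126 236]
(192, 225) [ 18 125 236]
(160, 220) [ 12 160 156]
53 [618 149  22  31 558] [628.93548387 163.49283154]
94 [246 189  44  12 263] [268.99619772 193.19011407]
96 [ 377  190   73   87 3122] [411.87283792 240.9529148 ]
98 [ 240  193   66   77 2888] [274.71087258 241.46225762]
101 [182 203  14  55 494] [188.97773279 232.73076923]
126 [472 296  33  33 853] [487.98475967 311.79953107]
143 [578 343  38   8 189] [596.84656085 346.55026455]
144 [ 539  354  101   48 1915] [590.05274151 374.01462141]
161 [485 378  32  12 268] [498.07462687 382.62686567]
```

View pics/m.png

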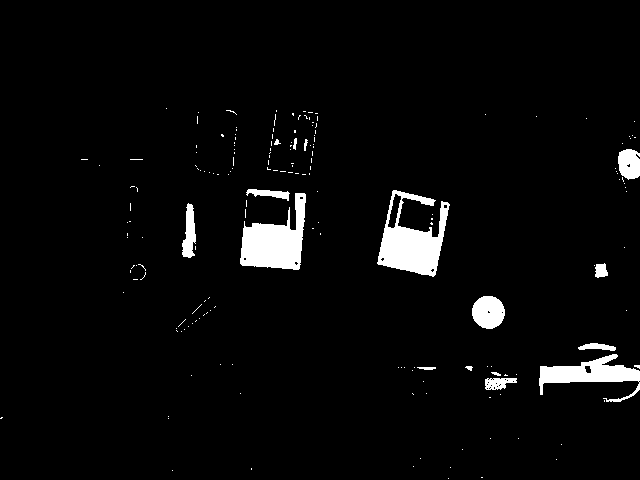

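Run:
```python
from h import *
a=cv2.imread("pics/top0.png")
m=mask(a,(15,60,120),(32,255,255)); n,l,s,c=cv2.connectedComponentsWithStats(m)
def rect(i,z):
    ct=max(cv2.findContours((l==i).astype(np.uint8),0,cv2.CHAIN_APPROX_NONE)[0],key=len).reshape(-1,2)
    W=plane("top",ct,z)[:,:2].astype(np.float32)*1000
    return ct,W,cv2.minAreaRect(W)
ct,W,r=rect(96,0.012);print(r)
for y0 in (0,):
  ang=r[2];sz=r[1]
  # long axis direction = jig x
  th=np.radians(ang if sz[0]>sz[1] else ang+90)
  th=(th+np.pi/2)%np.pi-np.pi/2
ex=np.array([np.cos(th),np.sin(th)]);ey=np.array([-ex[1],ex[0]])
# refine: side line fits using points within 3mm of each rect side
C=np.array(r[0]);P=(W-C)@np.c_[ex,ey];h=[max(sz)/2,min(sz)/2]
for ax in(0,1):
  for sg in(-1,1):
    k=(abs(P[:,ax]-sg*h[ax])<4)&(abs(P[:,1-ax])<h[1-ax]-8)
    vx,vy,x,y=cv2.fitLine(P[k].astype(np.float32),cv2.DIST_HUBER,0,.01,.01).ravel()
    print(ax,sg,k.sum(),"slope",(vy/vx if ax==0 else vx/vy) if 0 else np.degrees(np.arctan2(vy,vx)),"off",(x-y*vx/vy) if ax==0 else (y-x*vy/vx))
print("th",np.degrees(th),th,"C",C)
ctr=np.array([-37.5,-14.]);o=C-ctr[0]*ex-ctr[1]*ey;print("jig origin",o)
# heatsink & wedge
ct,W,r=rect(101,0.016);print("wedge",r)
g=cv2.resize(a[195:265,370:370],None) if 0 else None
```

```text
((540.418212890625, -184.3699493408203), (138.30458068847656, 177.85633850097656), 78.0767822265625)
0 -1 52 slope -89.69915 off -87.13503
0 1 47 slope 89.64379 off 87.52566
1 -1 68 slope 0.35835427 off -67.758125
1 1 68 slope 0.08555448 off 67.937225
th -11.923217773437461 -0.20809940757879097 C [ 540.41821289 -184.36994934]
jig origin [ 580.00157295 -178.41952024]
wedge ((538.314697265625, 331.7076110839844), (30.089885711669922, 124.3406982421875), 87.14553833007812)
```

```bash
cat >> h.py <<'E'
TH=-0.206;O=np.array([.5800,-.1787])
EX=np.array([np.cos(TH),np.sin(TH)]);EY=np.array([-EX[1],EX[0]])
def J(x,y,z=0): # seat mm -> world
    p=O+x/1e3*EX+y/1e3*EY;return [p[0],p[1],.012+z/1e3]
def toJ(P): 
    P=np.atleast_2d(P);d=P[:,:2]-O;return np.c_[d@EX,d@EY,P[:,2]-.012]*1e3
def draw(im,n,L,x0,y0,s,col):
    p=(proj(n,L)+.5-[x0,y0])*s-.5
    cv2.polylines(im,[np.int32(np.round(p))],True,col,1,cv2.LINE_AA)
E
python3 - <<'E'
from h import *
a=cv2.imread("pics/top0.png");b=cv2.imread("pics/side0.png")
out=[]
for n,i,(x0,y0,x1,y1),s in(("top",a,(370,184,455,280),6),("side",b,(272,186,338,224),8)):
    g=cv2.resize(i[y0:y1,x0:x1],None,fx=s,fy=s,interpolation=cv2.INTER_CUBIC)
    draw(g,n,[J(-125,-82),J(50,-82),J(50,54),J(-125,54)],x0,y0,s,(0,0,255))
    draw(g,n,[J(-38,35,16),J(38,35,16)],x0,y0,s,(0,255,0))
    draw(g,n,[J(-38,-54,16),J(34,-45,16)],x0,y0,s,(255,0,255))
    draw(g,n,[J(28,-14,6),J(28,30,6)],x0,y0,s,(255,255,0))
    draw(g,n,[J(-30,-44,40),J(26,-44,40),J(26,26,40),J(-30,26,40)],x0,y0,s,(255,0,0))
    cv2.imwrite(f"pics/ov_{n}.png",g)
E
```

```text
(no output)
```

View pics/ov_top.png

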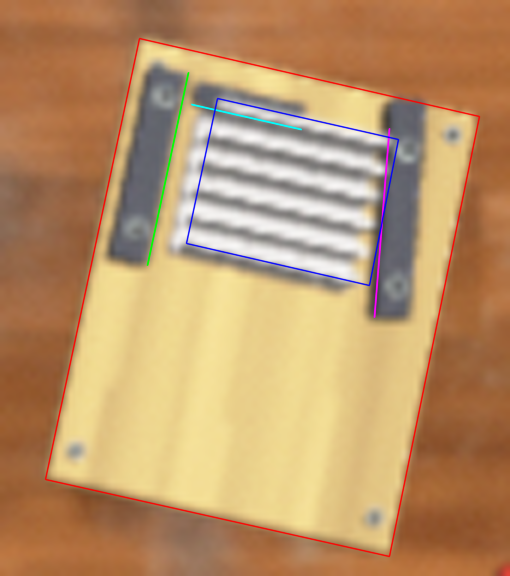

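View pics/ov_side.png

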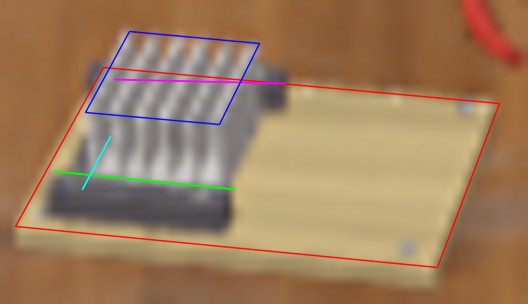

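Run:
```python
from h import *
a=cv2.imread("pics/top0.png")
x0,y0,x1,y1=170,195,210,265
m=mask(a,(13,60,190),(32,255,255))[y0:y1,x0:x1]; md=mask(a,(13,60,80),(32,255,255))[y0:y1,x0:x1]
for r in range(m.shape[0]):
    u=np.flatnonzero(m[r]);
    if len(u): print(r+y0,u.min()+x0,u.max()+x0,end=' | ')
hp=np.array([[182.5,239.5],[191.1,239.5],[191.1,255.9],[182.5,255.9]])
print();H=plane("top",hp,.042);print(H.round(4),H.mean(0))
print("nose",plane("top",[[187,203.5],[191.5,203.5]],.016).round(4))
cs=cv2.imread("pics/side0.png")[290:325,270:330]
cv2.imwrite("pics/sw.png",cv2.resize(cs,None,fx=10,fy=10,interpolation=cv2.INTER_CUBIC))
```

```text
204 187 190 | 205 187 191 | 206 187 191 | 207 187 191 | 208 187 191 | 209 187 191 | 210 187 191 | 211 187 191 | 212 187 191 | 213 187 191 | 214 187 191 | 215 187 192 | 216 187 192 | 217 187 192 | 218 187 192 | 219 187 192 | 220 187 192 | 221 187 192 | 222 187 192 | 223 187 192 | 224 187 192 | 225 187 193 | 226 187 193 | 227 186 193 | 228 186 193 | 229 186 193 | 230 186 193 | 231 186 193 | 232 186 193 | 233 186 193 | 234 186 193 | 235 186 193 | 236 186 194 | 237 186 194 | 238 186 194 | 239 186 194 | 240 184 194 | 241 183 191 | 242 183 190 | 243 183 190 | 244 183 190 | 245 183 190 | 246 183 190 | 247 183 190 | 248 183 190 | 249 183 190 | 250 183 190 | 251 183 190 | 252 183 190 | 253 183 190 | 254 183 190 | 255 183 190 | 
[[0.5144 0.3401 0.042 ]
 [0.5147 0.3206 0.042 ]
 [0.4779 0.3194 0.042 ]
 [0.4776 0.3388 0.042 ]] [0.49614797 0.32973037 0.042     ]
nose [[0.5997 0.3401 0.016 ]
 [0.5998 0.3296 0.016 ]]
```

View pics/sw.png

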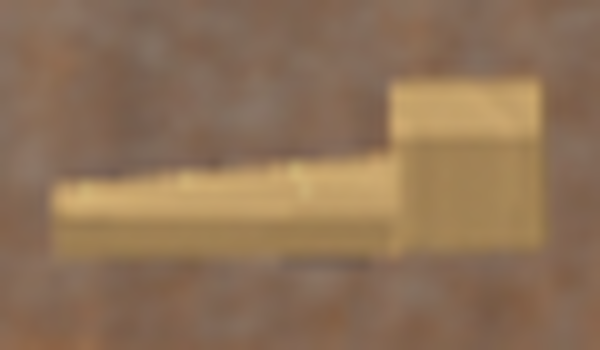

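```bash
cat >> h.py <<'E'
def go(p,yaw):
    o=status.get_obs();from scipy.spatial.transform import Rotation as R
    # p in world m
    R0=R.from_euler('xyz',o["tool_rot"]);Rt=R.from_euler('xyz',[np.pi,0,yaw])
    print("t",o["t"],"rot",(R0.inv()*Rt).as_rotvec().round(4),"off",R0.inv().apply(np.array(p)-o["tcp_pos"]).round(4))
E
python3 - <<'E'
from h import *
p=J(-3,-9);print(p);go([p[0],p[1],.15],TH+np.pi/2);go([p[0],p[1],.047],TH+np.pi/2)
E
```

```text
[np.float64(0.5752225141459278), np.float64(-0.18689607399394004), 0.012]
t 0.1 rot [-8.00e-04  7.00e-04  1.51e+00] off [-0.6041 -0.7034  0.0937]
t 0.1 rot [-8.00e-04  7.00e-04  1.51e+00] off [-0.6041 -0.7033  0.1967]
```

Call:
{"api": "jog_arm", "payload": {"plan": [{"rot": [0,0,0.4],"offset": [-0.15,-0.176,0],"gripper": 1},{"rot": [0,0,0.8],"offset": [-0.3,-0.352,0],"gripper": 1},{"rot": [0,0,1.51],"offset": [-0.604,-0.703,0],"gripper": 1},{"rot": [0,0,1.51],"offset": [-0.604,-0.703,0],"gripper": 1},{"rot": [0,0,1.51],"offset": [-0.604,-0.703,0],"gripper": 1},{"rot": [0,0,1.51],"offset": [-0.604,-0.703,0],"gripper": 1},{"rot": [0,0,1.51],"offset": [-0.604,-0.703,0],"gripper": 1},{"rot": [0,0,1.51],"offset": [-0.604,-0.703,0],"gripper": 1},{"rot": [0,0,1.51],"offset": [-0.604,-0.703,0],"gripper": 1},{"rot": [0,0,1.51],"offset": [-0.604,-0.703,0],"gripper": 1},{"rot": [0,0,1.51],"offset": [-0.604,-0.703,0],"gripper": 1},{"rot": [0,0,1.51],"offset": [-0.604,-0.703,0],"gripper": 1},{"rot": [0,0,1.51],"offset": [-0.604,-0.703,0],"gripper": 1},{"rot": [0,0,1.51],"offset": [-0.604,-0.703,0],"gripper": 1},{"rot": [0,0,1.51],"offset": [-0.604,-0.703,0],"gripper": 1},{"rot": [0,0,1.51],"offset": [-0.604,-0.703,0],"gripper": 1},{"rot": [0,0,1.51],"offset": [-0.604,-0.703,0],"gripper": 1},{"rot": [0,0,1.51],"offset": [-0.604,-0.703,0],"gripper": 1},{"rot": [0,0,1.51],"offset": [-0.604,-0.703,0],"gripper": 1},{"rot": [0,0,1.51],"offset": [-0.604,-0.703,0],"gripper": 1}]}}

```text
t: 1.77
tcp_pos: [0.5354, -0.104, 0.2434]
tool_rot: [-3.142, -0.0, 1.364]
force: [0.9, -0.2, -0.6]
opening: 0.997
```

Run:
```python
from h import *
p=J(-3,-9);go([p[0],p[1],.1],TH+np.pi/2);go([p[0],p[1],.047],TH+np.pi/2);print(status.get_obs())
```

```text
t 1.7667 rot [-0.0001 -0.0001 -0.0004] off [-0.073   0.0559  0.1434]
t 1.7667 rot [-0.0001 -0.0001 -0.0004] off [-0.073   0.0559  0.1964]
{'t': 1.7667, 'q': array([-2.38715981e-01, -1.67882009e-01,  1.72037157e+00,  6.96249604e-05,
        1.58915539e+00, -3.22820724e-02]), 'qvel': array([-0.73927246,  0.65036124, -0.55949935,  0.00144465, -0.09013124,
       -0.73272649]), 'joint_torque': array([  6.78986236, -56.97918892, -55.79427838,  -0.18036168,
         0.38533824,   1.77829575]), 'tcp_pos': array([ 0.53544159, -0.10403894,  0.24344872]), 'tool_rot': array([-3.14154263e+00, -7.12649510e-05,  1.36436369e+00]), 'force': array([ 0.88966856, -0.15102064, -0.63022091]), 'moment': array([-0.07750005,  0.08903277,  0.04213047]), 'opening': 0.9966220993968975}
```

Call:
{"api": "jog_arm", "payload": {"plan": [{"rot": [0,0,0],"offset": [-0.07,0.055,0],"gripper": 1},{"rot": [0,0,0],"offset": [-0.07,0.055,0],"gripper": 1},{"rot": [0,0,0],"offset": [-0.07,0.055,0.07],"gripper": 1},{"rot": [0,0,0],"offset": [-0.07,0.055,0.13],"gripper": 1},{"rot": [0,0,0],"offset": [-0.07,0.055,0.13],"gripper": 1},{"rot": [0,0,0],"offset": [-0.07,0.055,0.13],"gripper": 1},{"rot": [0,0,0],"offset": [-0.07,0.055,0.13],"gripper": 1},{"rot": [0,0,0],"offset": [-0.07,0.055,0.13],"gripper": 1}]}}

```text
t: 2.43
tcp_pos: [0.5753, -0.1816, 0.1158]
tool_rot: [3.14, 0.0, 1.365]
force: [0.2, 0.3, -0.1]
opening: 1.002
```

Run:
```python
from h import *
p=J(-3,-9);go([p[0],p[1],.047],TH+np.pi/2);o=status.get_obs();print(o['tcp_pos'],o['qvel'].round(3))
cv2.imwrite("pics/t1.png",cv2.resize(eyes.snapshot("top")[150:290,340:480],None,fx=4,fy=4,interpolation=2))
cv2.imwrite("pics/s1.png",cv2.resize(eyes.snapshot("side")[150:250,240:380],None,fx=5,fy=5,interpolation=2))
```

```text
t 2.4333 rot [0.0014 0.0002 0.0002] off [-0.0052  0.0009  0.0688]
[ 0.57529519 -0.18161551  0.1157941 ] [ 0.002 -0.023 -0.026  0.    -0.002  0.   ]
```

View pics/s1.png

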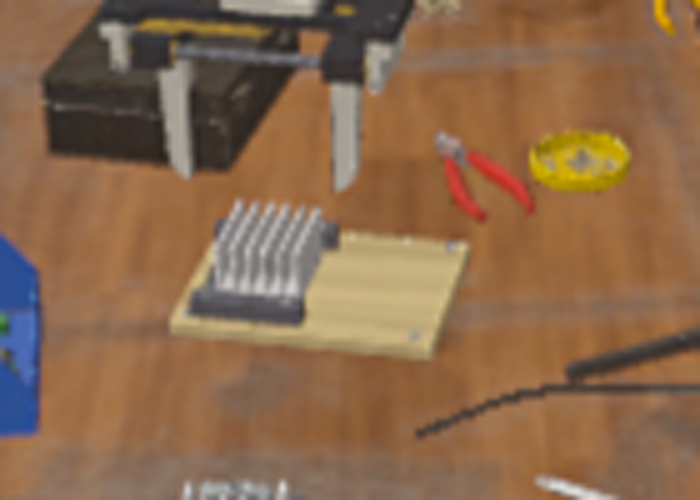

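The side view shows the open fingers above the loose heatsink, either side of it along jig x (pixels about (275,185) and (309,187)). I'll descend and grip.

Call:
{"api": "jog_arm", "payload": {"plan": [{"rot": [0,0,0],"offset": [-0.005,0.001,0.03],"gripper": 1},{"rot": [0,0,0],"offset": [-0.005,0.001,0.05],"gripper": 1},{"rot": [0,0,0],"offset": [-0.005,0.001,0.06],"gripper": 1},{"rot": [0,0,0],"offset": [-0.005,0.001,0.068],"gripper": 1},{"rot": [0,0,0],"offset": [-0.005,0.001,0.068],"gripper": 1},{"rot": [0,0,0],"offset": [-0.005,0.001,0.068],"gripper": 1},{"rot": [0,0,0],"offset": [-0.005,0.001,0.068],"gripper": 0.5},{"rot": [0,0,0],"offset": [-0.005,0.001,0.068],"gripper": 0.5},{"rot": [0,0,0],"offset": [-0.005,0.001,0.068],"gripper": 0.5},{"rot": [0,0,0],"offset": [-0.005,0.001,0.068],"gripper": 0.5},{"rot": [0,0,0],"offset": [-0.005,0.001,0.068],"gripper": 0.5},{"rot": [0,0,0],"offset": [-0.005,0.001,0.068],"gripper": 0.5}]}}

```text
t: 3.53
tcp_pos: [0.5747, -0.1867, 0.0458]
tool_rot: [3.141, 0.0, 1.365]
force: [1.4, -0.5, 0.6]
opening: 0.62
```

Call:
{"api": "jog_arm", "payload": {"plan": [{"rot": [0,0,0],"offset": [0,0,0],"gripper": 0.5},{"rot": [0,0,0],"offset": [0.001,0,0],"gripper": 0.5},{"rot": [0,0,0],"offset": [0.002,0,0],"gripper": 0.5},{"rot": [0,0,0],"offset": [0.003,0,0],"gripper": 0.5},{"rot": [0,0,0],"offset": [0.004,0,0],"gripper": 0.5},{"rot": [0,0,0],"offset": [0.005,0,0],"gripper": 0.5},{"rot": [0,0,0],"offset": [0.006,0,0],"gripper": 0.5},{"rot": [0,0,0],"offset": [0.006,0,0],"gripper": 0.5}]}}

```text
t: 4.2
tcp_pos: [0.576, -0.1807, 0.0458]
tool_rot: [3.141, 0.0, 1.365]
force: [-1.4, -1.7, 3.2]
opening: 0.602
```

Call:
{"api": "jog_arm", "payload": {"plan": [{"rot": [0,0,0],"offset": [0.0005,0,0],"gripper": 0.5},{"rot": [0,0,0],"offset": [0.001,0,0],"gripper": 0.5},{"rot": [0,0,0],"offset": [0.0015,0,0],"gripper": 0.5},{"rot": [0,0,0],"offset": [0.0015,0,0],"gripper": 0.5}]}}

```text
t: 4.53
tcp_pos: [0.5762, -0.1794, 0.0458]
tool_rot: [3.141, 0.0, 1.365]
force: [-0.7, -3.9, 6.0]
opening: 0.602
```

Call:
{"api": "jog_arm", "payload": {"plan": [{"rot": [0,0,0],"offset": [0.0005,0,0],"gripper": 0.5},{"rot": [0,0,0],"offset": [0.001,0,0],"gripper": 0.5},{"rot": [0,0,0],"offset": [0.001,0,0],"gripper": 0.5}]}}

```text
t: 4.78
tcp_pos: [0.5764, -0.1787, 0.0458]
tool_rot: [3.141, 0.001, 1.365]
force: [-1.2, -7.6, 5.1]
opening: 0.599
```

Call:
{"api": "jog_arm", "payload": {"plan": [{"rot": [0,0,0],"offset": [0.0005,0,0],"gripper": 0.5},{"rot": [0,0,0],"offset": [0.001,0,0],"gripper": 0.5},{"rot": [0,0,0],"offset": [0.001,0,0],"gripper": 0.5}]}}

```text
t: 5.03
tcp_pos: [0.5764, -0.1786, 0.0459]
tool_rot: [3.141, 0.002, 1.365]
force: [-3.5, -14.1, 6.4]
opening: 0.603
```

Run:
```python
from h import *
cv2.imwrite("pics/t2.png",cv2.resize(eyes.snapshot("top")[150:290,340:480],None,fx=4,fy=4,interpolation=2))
cv2.imwrite("pics/s2.png",cv2.resize(eyes.snapshot("side")[180:235,260:345],None,fx=8,fy=8,interpolation=2))
o=status.get_obs();print(o['tcp_pos'],o['force'],o['moment'])
```

```text
[ 0.57639688 -0.17858107  0.0458956 ] [ -3.47283511 -13.53788362   5.04849708] [-2.43361129  0.66541892  0.05606908]
```

View pics/s2.png

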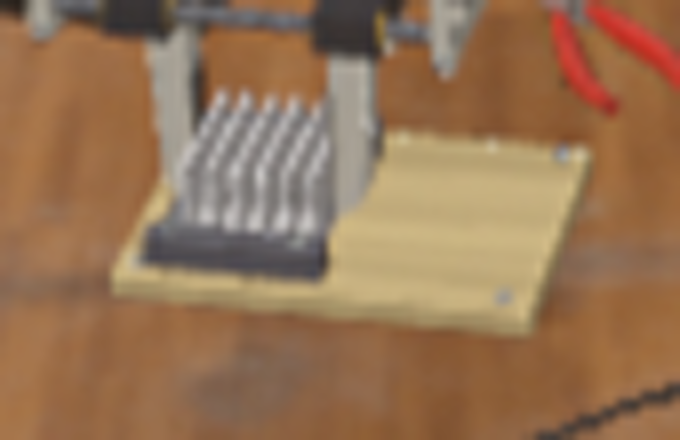

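Call:
{"api": "jog_arm", "payload": {"plan": [{"rot": [0,0,0],"offset": [0.0005,0,0],"gripper": 0.5},{"rot": [0,0,0],"offset": [0.001,0,0],"gripper": 0.5},{"rot": [0,0,0],"offset": [0.001,0,0],"gripper": 0.5},{"rot": [0,0,0],"offset": [0.001,0,0],"gripper": 0.5}]}}

```text
t: 5.47
tcp_pos: [0.5764, -0.1785, 0.046]
tool_rot: [3.141, 0.004, 1.364]
force: [-4.9, -20.8, 6.1]
opening: 0.601
```

Call:
{"api": "jog_arm", "payload": {"plan": [{"rot": [0,0,0],"offset": [0,0,0],"gripper": 0.8},{"rot": [0,0,0],"offset": [0,0,0],"gripper": 0.8},{"rot": [0,0,0],"offset": [0,0,0],"gripper": 0.8},{"rot": [0,0,0],"offset": [0,0,0],"gripper": 0.8},{"rot": [0,0,0],"offset": [-0.003,0,0],"gripper": 0.8},{"rot": [0,0,0],"offset": [-0.003,0,-0.03],"gripper": 0.8},{"rot": [0,0,0],"offset": [-0.003,0,-0.06],"gripper": 0.8},{"rot": [0,0,0],"offset": [-0.003,0,-0.1],"gripper": 0.8},{"rot": [0,0,0],"offset": [-0.003,0,-0.14],"gripper": 0.8},{"rot": [0,0,0],"offset": [-0.003,0,-0.16],"gripper": 0.8},{"rot": [0,0,0],"offset": [-0.003,0,-0.16],"gripper": 0.8}]}}

```text
t: 6.38
tcp_pos: [0.5775, -0.1798, 0.2115]
tool_rot: [3.134, 0.001, 1.365]
force: [-0.1, 0.5, 0.8]
opening: 0.8
```

Run:
```python
from h import *
a=eyes.snapshot("top");cv2.imwrite("pics/t3f.png",a)
b=eyes.snapshot("side");cv2.imwrite("pics/s3f.png",b)
for n,i,(x0,y0,x1,y1),s in(("top",a,(370,184,455,280),6),("side",b,(272,186,338,224),8)):
    g=cv2.resize(i[y0:y1,x0:x1],None,fx=s,fy=s,interpolation=cv2.INTER_CUBIC)
    draw(g,n,[J(-31,-35,40),J(25,-35,40),J(25,35,40),J(-31,35,40)],x0,y0,s,(255,0,0))
    draw(g,n,[J(-38,-54,16),J(34,-45,16)],x0,y0,s,(255,0,255))
    cv2.imwrite(f"pics/ov3_{n}.png",g)
go([.496,.330,.11],np.pi+.01)
```

```text
t 6.4833 rot [ 8.0000e-04  1.0000e-03 -1.7867e+00] off [ 0.4822 -0.1828  0.0958]
```

View pics/ov3_top.png

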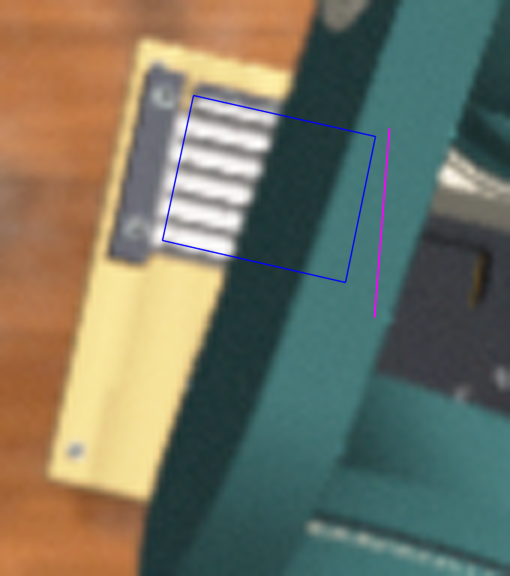

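View pics/ov3_side.png

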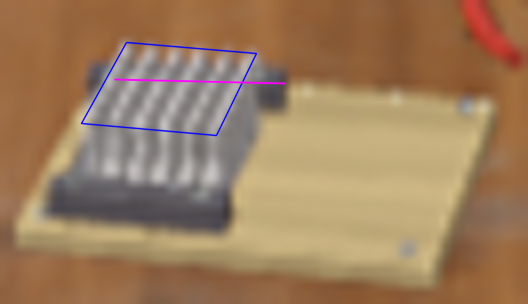

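Call:
{"api": "jog_arm", "payload": {"plan": [{"rot": [0,0,-0.6],"offset": [0.16,-0.061,0],"gripper": 0.8},{"rot": [0,0,-1.2],"offset": [0.32,-0.122,0],"gripper": 0.8},{"rot": [0,0,-1.787],"offset": [0.482,-0.183,0],"gripper": 0.8},{"rot": [0,0,-1.787],"offset": [0.482,-0.183,0],"gripper": 0.8},{"rot": [0,0,-1.787],"offset": [0.482,-0.183,0],"gripper": 0.8},{"rot": [0,0,-1.787],"offset": [0.482,-0.183,0],"gripper": 0.8},{"rot": [0,0,-1.787],"offset": [0.482,-0.183,0],"gripper": 0.8},{"rot": [0,0,-1.787],"offset": [0.482,-0.183,0],"gripper": 0.8},{"rot": [0,0,-1.787],"offset": [0.482,-0.183,0],"gripper": 0.8},{"rot": [0,0,-1.787],"offset": [0.482,-0.183,0],"gripper": 0.8},{"rot": [0,0,-1.787],"offset": [0.482,-0.183,0],"gripper": 0.8},{"rot": [0,0,-1.787],"offset": [0.482,-0.183,0],"gripper": 0.8},{"rot": [0,0,-1.787],"offset": [0.482,-0.183,0],"gripper": 0.8},{"rot": [0,0,-1.787],"offset": [0.482,-0.183,0],"gripper": 0.8},{"rot": [0,0,-1.787],"offset": [0.482,-0.183,0.04],"gripper": 0.8},{"rot": [0,0,-1.787],"offset": [0.482,-0.183,0.08],"gripper": 0.8},{"rot": [0,0,-1.787],"offset": [0.482,-0.183,0.095],"gripper": 0.8},{"rot": [0,0,-1.787],"offset": [0.482,-0.183,0.095],"gripper": 0.8},{"rot": [0,0,-1.787],"offset": [0.482,-0.183,0.095],"gripper": 0.8},{"rot": [0,0,-1.787],"offset": [0.482,-0.183,0.095],"gripper": 0.8}]}}

```text
t: 8.15
tcp_pos: [0.496, 0.3301, 0.1116]
tool_rot: [3.141, 0.001, -3.131]
force: [-0.0, -0.1, 0.9]
opening: 0.8
```

Run:
```python
from h import *
go([.496,.330,.036],np.pi+.01);print(status.get_obs()['qvel'].round(3))
a=eyes.snapshot("top");cv2.imwrite("pics/t4f.png",a)
b=eyes.snapshot("side")
x0,y0,x1,y1=370,184,455,280
g=cv2.resize(a[y0:y1,x0:x1],None,fx=6,fy=6,interpolation=2)
draw(g,"top",[J(-31.5,-35,40),J(24.5,-35,40),J(24.5,35,40),J(-31.5,35,40)],x0,y0,6,(255,0,0))
cv2.imwrite("pics/ov4.png",g)
cv2.imwrite("pics/s4.png",cv2.resize(b[250:340,240:360],None,fx=6,fy=6,interpolation=2))
```

```text
t 8.15 rot [0.0004 0.0007 0.0002] off [ 0.     -0.0001  0.0756]
[-0.    -0.015 -0.014  0.001 -0.002 -0.001]
```

View pics/ov4.png

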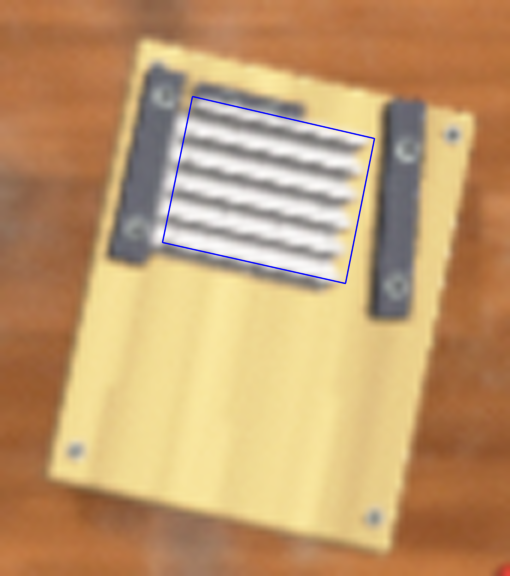

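View pics/s4.png

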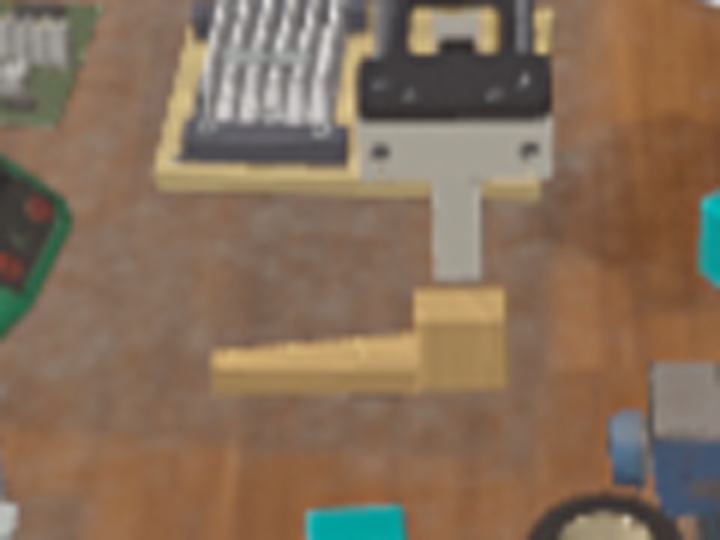

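Call:
{"api": "jog_arm", "payload": {"plan": [{"rot": [0,0,0],"offset": [0,0,0.035],"gripper": 0.8},{"rot": [0,0,0],"offset": [0,0,0.06],"gripper": 0.8},{"rot": [0,0,0],"offset": [0,0,0.075],"gripper": 0.8},{"rot": [0,0,0],"offset": [0,0,0.075],"gripper": 0.8},{"rot": [0,0,0],"offset": [0,0,0.075],"gripper": 0.1},{"rot": [0,0,0],"offset": [0,0,0.075],"gripper": 0.1},{"rot": [0,0,0],"offset": [0,0,0.075],"gripper": 0.1},{"rot": [0,0,0],"offset": [0,0,0.075],"gripper": 0.1},{"rot": [0,0,0],"offset": [0,0,0.075],"gripper": 0.1},{"rot": [0,0,0],"offset": [0,0,0.075],"gripper": 0.1},{"rot": [0,0,0],"offset": [0,0,0.075],"gripper": 0.1},{"rot": [0,0,0],"offset": [0,0,0.075],"gripper": 0.1},{"rot": [0,0,0],"offset": [0,0,0.075],"gripper": 0.1},{"rot": [0,0,0],"offset": [0,0,0.075],"gripper": 0.1}]}}

```text
t: 9.42
tcp_pos: [0.4956, 0.33, 0.0357]
tool_rot: [3.142, 0.0, -3.131]
force: [0.1, 0.3, 0.5]
opening: 0.21
```

Run:
```python
from h import *
p=J(-160,-46.5);go([p[0],p[1],.1357],np.pi+TH)
```

```text
t 9.4167 rot [0.     0.     0.2163] off [ 0.0871 -0.5206 -0.1   ]
```

Call:
{"api": "jog_arm", "payload": {"plan": [{"rot": [0,0,0],"offset": [0,0,-0.03],"gripper": 0.1},{"rot": [0,0,0],"offset": [0,0,-0.06],"gripper": 0.1},{"rot": [0,0,0],"offset": [0,0,-0.1],"gripper": 0.1},{"rot": [0,0,0],"offset": [0,0,-0.1],"gripper": 0.1},{"rot": [0,0,0.05],"offset": [0.007,-0.04,-0.1],"gripper": 0.1},{"rot": [0,0,0.1],"offset": [0.013,-0.08,-0.1],"gripper": 0.1},{"rot": [0,0,0.15],"offset": [0.02,-0.12,-0.1],"gripper": 0.1},{"rot": [0,0,0.216],"offset": [0.027,-0.16,-0.1],"gripper": 0.1},{"rot": [0,0,0.216],"offset": [0.033,-0.2,-0.1],"gripper": 0.1},{"rot": [0,0,0.216],"offset": [0.04,-0.24,-0.1],"gripper": 0.1},{"rot": [0,0,0.216],"offset": [0.047,-0.28,-0.1],"gripper": 0.1},{"rot": [0,0,0.216],"offset": [0.054,-0.32,-0.1],"gripper": 0.1},{"rot": [0,0,0.216],"offset": [0.06,-0.36,-0.1],"gripper": 0.1},{"rot": [0,0,0.216],"offset": [0.067,-0.4,-0.1],"gripper": 0.1},{"rot": [0,0,0.216],"offset": [0.074,-0.44,-0.1],"gripper": 0.1},{"rot": [0,0,0.216],"offset": [0.08,-0.48,-0.1],"gripper": 0.1},{"rot": [0,0,0.216],"offset": [0.085,-0.51,-0.1],"gripper": 0.1},{"rot": [0,0,0.216],"offset": [0.087,-0.521,-0.1],"gripper": 0.1},{"rot": [0,0,0.216],"offset": [0.087,-0.521,-0.1],"gripper": 0.1},{"rot": [0,0,0.216],"offset": [0.087,-0.521,-0.1],"gripper": 0.1}]}}

```text
t: 11.08
tcp_pos: [0.4139, -0.1918, 0.1354]
tool_rot: [3.141, -0.0, 2.934]
force: [-0.0, 1.2, -1.2]
opening: 0.209
```

Run:
```python
from h import *
o=status.get_obs();print(o['tcp_pos'],o['tool_rot'],o['opening'],o['qvel'].round(3))
p=J(-160,-46.5);go([p[0],p[1],.052],np.pi+TH)
a=eyes.snapshot("top");b=eyes.snapshot("side");cv2.imwrite("pics/t5f.png",a)
cv2.imwrite("pics/t5.png",cv2.resize(a[184:304,365:465],None,fx=5,fy=5,interpolation=2))
cv2.imwrite("pics/s5.png",cv2.resize(b[160:260,260:380],None,fx=6,fy=6,interpolation=2))
```

```text
[ 0.41385613 -0.19181339  0.13544264] [ 3.14117381e+00 -3.05556346e-04  2.93440830e+00] 0.2094650626709748 [ 0.037 -0.01   0.006  0.001  0.002  0.008]
t 11.0833 rot [ 0.0004 -0.0003 -0.0012] off [0.     0.0003 0.0834]
```

View pics/t5.png

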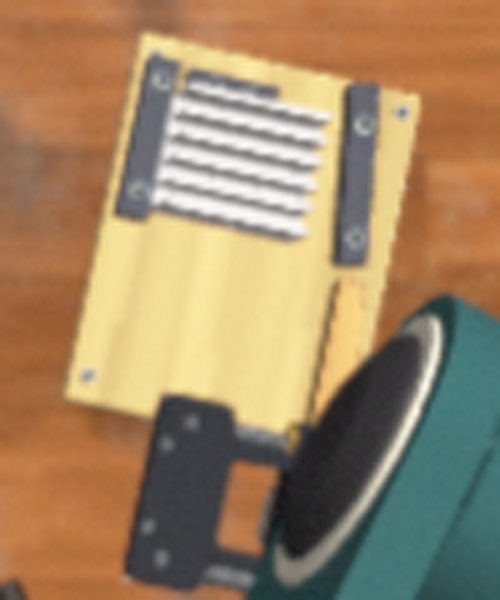

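View pics/s5.png

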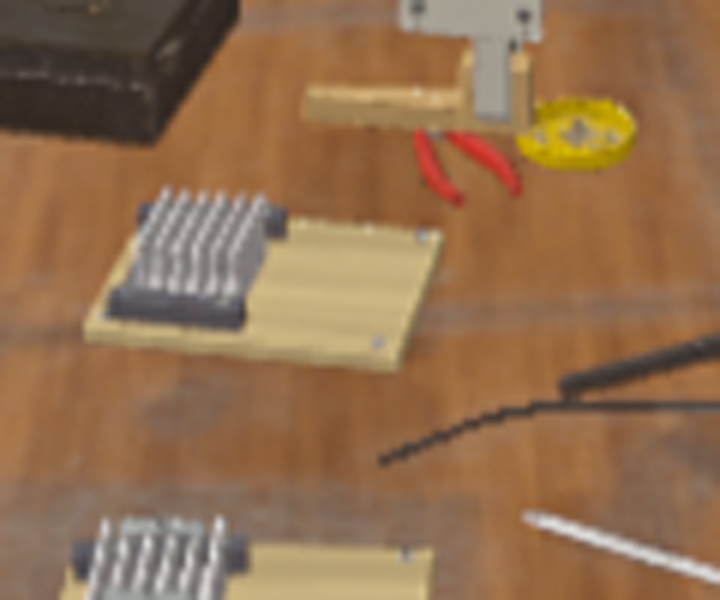

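Run:
```python
from h import *
q=np.array([[334,279],[366,284],[308,420]])/5+[364.5,183.5]
print(toJ(plane("top",q,.1157)).round(1))
```

```text
[[ -56.   -33.6  103.7]
 [ -55.1  -47.3  103.7]
 [-116.1  -34.9  103.7]]
```

Call:
{"api": "jog_arm", "payload": {"plan": [{"rot": [0,0,0],"offset": [0,0,0.03],"gripper": 0.1},{"rot": [0,0,0],"offset": [0,0,0.06],"gripper": 0.1},{"rot": [0,0,0],"offset": [0,0,0.075],"gripper": 0.1},{"rot": [0,0,0],"offset": [0,0,0.085],"gripper": 0.1},{"rot": [0,0,0],"offset": [0,0,0.085],"gripper": 0.1},{"rot": [0,0,0],"offset": [0,0,0.085],"gripper": 0.1}]}}

```text
t: 11.68
tcp_pos: [0.4144, -0.1914, 0.0512]
tool_rot: [3.142, 0.0, 2.937]
force: [-0.4, 0.4, -1.0]
opening: 0.218
```

Run:
```python
from h import *
o=status.get_obs();print(o['tcp_pos'],toJ(o['tcp_pos']),o['tool_rot'],o['opening'],o['force'])
a=eyes.snapshot("top");b=eyes.snapshot("side");cv2.imwrite("pics/t6f.png",a)
cv2.imwrite("pics/t6.png",cv2.resize(a[184:304,365:465],None,fx=5,fy=5,interpolation=2))
cv2.imwrite("pics/s6.png",cv2.resize(b[160:260,260:380],None,fx=6,fy=6,interpolation=2))
```

```text
[ 0.4143536  -0.19136727  0.05119238] [[-159.55308219  -46.28176919   39.1923834 ]] [3.14158512e+00 1.12287773e-04 2.93692121e+00] 0.21782515863277055 [-0.39899146  0.39640562 -0.98996817]
```

View pics/t6.png

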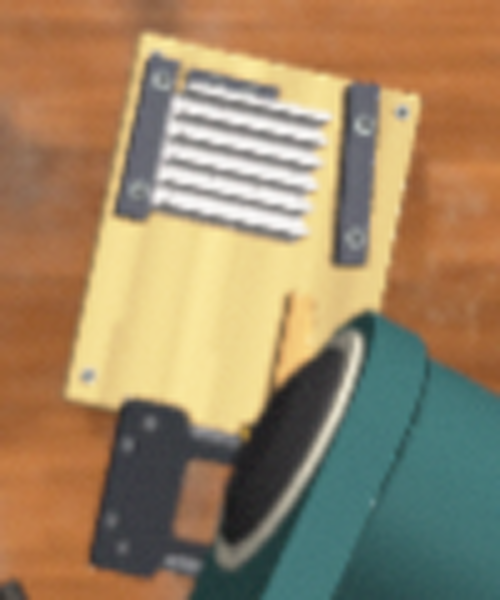

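View pics/s6.png

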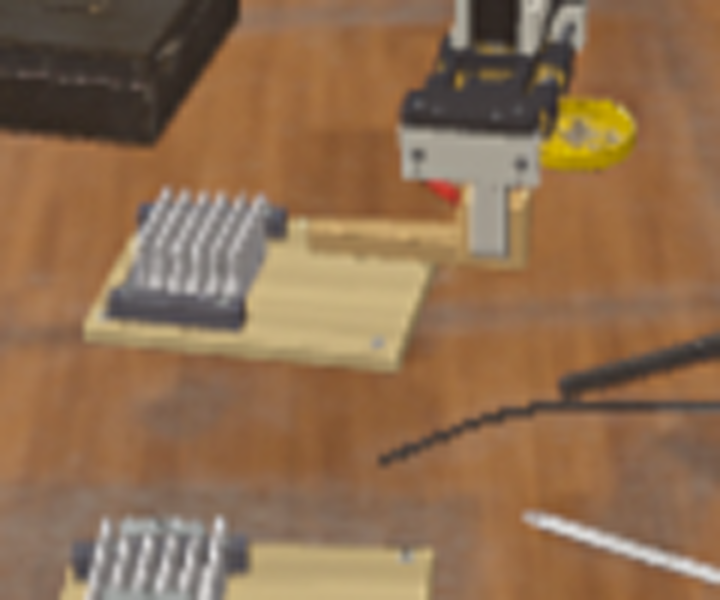

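Run:
```python
from h import *
q=np.array([[290,293],[315,297],[277,385]])/5+[364.5,183.5]
print(toJ(plane("top",q,.0315)).round(1))
a=cv2.imread("pics/t6f.png");x0,y0,x1,y1=395,195,455,270;s=8
g=cv2.resize(a[y0:y1,x0:x1],None,fx=s,fy=s,interpolation=2)
Z=19.5
draw(g,"top",[J(-56,-36.3,Z),J(-56,-46.3,Z),J(-130,-55,Z),J(-130,-36.3,Z)],x0,y0,s,(255,0,0))
draw(g,"top",[J(-38,-54,0),J(34,-45,0)],x0,y0,s,(255,0,255))
draw(g,"top",[J(-38,-54,16),J(34,-45,16)],x0,y0,s,(0,0,255))
draw(g,"top",[J(-31.5,-35,0),J(24.5,-35,0)],x0,y0,s,(0,255,0))
draw(g,"top",[J(-31.5,-35,40),J(24.5,-35,40)],x0,y0,s,(0,255,0))
cv2.imwrite("pics/ov6.png",g)
```

```text
[[-56.1 -34.6  19.5]
 [-55.4 -46.1  19.5]
 [-98.3 -37.3  19.5]]
```

View pics/ov6.png

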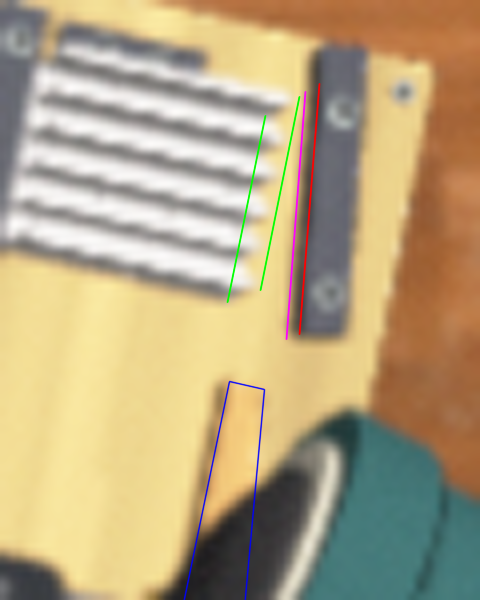

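Call:
{"api": "jog_arm", "payload": {"plan": [{"rot": [0,0,0],"offset": [-0.01,0,0.001],"gripper": 0.1},{"rot": [0,0,0],"offset": [-0.02,0,0.002],"gripper": 0.1},{"rot": [0,0,0],"offset": [-0.03,0,0.002],"gripper": 0.1},{"rot": [0,0,0],"offset": [-0.036,0,0.002],"gripper": 0.1},{"rot": [0,0,0],"offset": [-0.042,0,0.002],"gripper": 0.1},{"rot": [0,0,0],"offset": [-0.048,0,0.002],"gripper": 0.1},{"rot": [0,0,0],"offset": [-0.054,0,0.002],"gripper": 0.1},{"rot": [0,0,0],"offset": [-0.054,0,0.002],"gripper": 0.1},{"rot": [0,0,0],"offset": [-0.054,0,0.002],"gripper": 0.1}]}}

```text
t: 12.53
tcp_pos: [0.4668, -0.2029, 0.0485]
tool_rot: [3.141, -0.0, 2.936]
force: [-0.1, 0.7, -1.9]
opening: 0.213
```

Run:
```python
from h import *
o=status.get_obs();print(o['tcp_pos'],toJ(o['tcp_pos']),o['tool_rot'],o['opening'],o['force'])
a=eyes.snapshot("top");b=eyes.snapshot("side");x0,y0,x1,y1=395,195,455,270;s=8
g=cv2.resize(a[y0:y1,x0:x1],None,fx=s,fy=s,interpolation=2)
h=cv2.resize(b[180:235,265:345],None,fx=8,fy=8,interpolation=2)
cv2.imwrite("pics/ov7.png",g);cv2.imwrite("pics/s7.png",h)
```

```text
[ 0.46684055 -0.20294167  0.04853324] [[-105.80837373  -46.87545599   36.5332385 ]] [ 3.14148101e+00 -4.30629670e-04  2.93589109e+00] 0.2125484443108987 [-0.09274697  0.68057214 -1.87951481]
```

View pics/ov7.png

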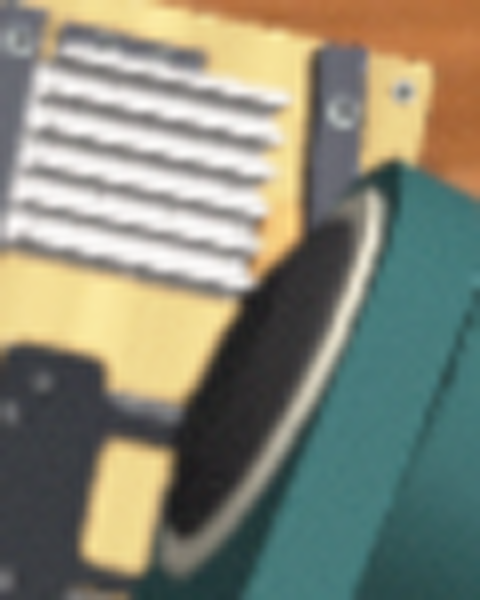

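View pics/s7.png

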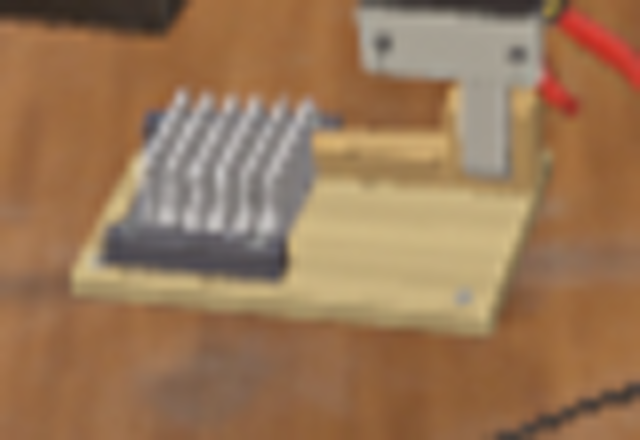

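Call:
{"api": "jog_arm", "payload": {"plan": [{"rot": [0,0,0],"offset": [-0.004,0,0.0004],"gripper": 0.1},{"rot": [0,0,0],"offset": [-0.008,0.0003,0.0008],"gripper": 0.1},{"rot": [0,0,0],"offset": [-0.012,0.0006,0.0008],"gripper": 0.1},{"rot": [0,0,0],"offset": [-0.016,0.0009,0.0008],"gripper": 0.1},{"rot": [0,0,0],"offset": [-0.02,0.001,0.0008],"gripper": 0.1},{"rot": [0,0,0],"offset": [-0.024,0.001,0.0008],"gripper": 0.1},{"rot": [0,0,0],"offset": [-0.026,0.001,0.0008],"gripper": 0.1},{"rot": [0,0,0],"offset": [-0.026,0.001,0.0008],"gripper": 0.1}]}}

```text
t: 13.3
tcp_pos: [0.4928, -0.2074, 0.0478]
tool_rot: [3.142, -0.0, 2.936]
force: [0.5, 0.2, -0.4]
opening: 0.216
```

Run:
```python
from h import *
o=status.get_obs();print(toJ(o['tcp_pos']),o['tool_rot'],o['opening'],o['force'][:2]@EX,o['force'][:2]@EY,o['force'][2])
```

```text
[[-79.44400537 -45.89751039  35.80154176]] [ 3.14158033e+00 -5.94283768e-05  2.93594584e+00] 0.21618387591349128 0.448093182121421 0.3260419894056272 -0.4335494825953392
```

Wedge origin is at jig x -79, with no force yet. I'll keep advancing in small steps.

Call:
{"api": "jog_arm", "payload": {"plan": [{"rot": [0,0,0],"offset": [-0.002,0.0002,0],"gripper": 0.1},{"rot": [0,0,0],"offset": [-0.004,0.0004,0],"gripper": 0.1},{"rot": [0,0,0],"offset": [-0.006,0.0005,0],"gripper": 0.1},{"rot": [0,0,0],"offset": [-0.006,0.0005,0],"gripper": 0.1}]}}

```text
t: 13.63
tcp_pos: [0.4987, -0.2081, 0.0479]
tool_rot: [-3.142, 0.0, 2.936]
force: [-0.6, -0.5, -0.9]
opening: 0.216
```

Call:
{"api": "jog_arm", "payload": {"plan": [{"rot": [0,0,0],"offset": [-0.001,0,0],"gripper": 0.1},{"rot": [0,0,0],"offset": [-0.002,0,0],"gripper": 0.1},{"rot": [0,0,0],"offset": [-0.002,0,0],"gripper": 0.1},{"rot": [0,0,0],"offset": [-0.002,0,0],"gripper": 0.1}]}}

```text
t: 13.97
tcp_pos: [0.5004, -0.2084, 0.0478]
tool_rot: [3.142, -0.0, 2.936]
force: [0.1, 0.1, -0.7]
opening: 0.213
```

```bash
cat > st.py <<'E'
from h import *
o=status.get_obs();print(toJ(o['tcp_pos']),o['tool_rot'].round(4),o['opening'],(o['force'][:2]@EX).round(2),(o['force'][:2]@EY).round(2),o['force'][2].round(2),o['moment'].round(2))
E
python3 st.py
```

```text
[[-71.83226252 -45.38010501  35.84553587]] [ 3.1416 -0.      2.9358] 0.2128465054264744 0.12 0.15 -0.66 [ 0.04 -0.02  0.07]
```

Call:
{"api": "jog_arm", "payload": {"plan": [{"rot": [0,0,0],"offset": [-0.001,0,0],"gripper": 0.1},{"rot": [0,0,0],"offset": [-0.002,0,0],"gripper": 0.1},{"rot": [0,0,0],"offset": [-0.002,0,0],"gripper": 0.1},{"rot": [0,0,0],"offset": [-0.002,0,0],"gripper": 0.1}]}}

```text
t: 14.3
tcp_pos: [0.5021, -0.2086, 0.0477]
tool_rot: [3.141, -0.001, 2.936]
force: [-3.7, 4.2, 1.2]
opening: 0.211
```

```bash
python3 st.py
```

```text
[[-70.12434676 -45.17614164  35.69393997]] [ 3.1411e+00 -1.0000e-03  2.9359e+00] 0.21052748349881828 -4.47 3.34 1.22 [ 0.72  0.59 -0.03]
```

Call:
{"api": "jog_arm", "payload": {"plan": [{"rot": [0,0,0],"offset": [-0.001,0,0],"gripper": 0.1},{"rot": [0,0,0],"offset": [-0.002,0,0],"gripper": 0.1},{"rot": [0,0,0],"offset": [-0.002,0,0],"gripper": 0.1},{"rot": [0,0,0],"offset": [-0.002,0,0],"gripper": 0.1}]}}

```text
t: 14.63
tcp_pos: [0.5027, -0.2087, 0.0476]
tool_rot: [3.141, -0.005, 2.936]
force: [-19.9, 7.9, 11.4]
opening: 0.211
```

```bash
python3 st.py
```

```text
[[-69.50718201 -45.12481748  35.62233566]] [ 3.1408 -0.0046  2.9358] 0.21110974880352373 -21.08 3.65 11.44 [1.37 3.04 0.02]
```

Call:
{"api": "jog_arm", "payload": {"plan": [{"rot": [0,0,0],"offset": [-0.0003,0.0002,0],"gripper": 0.1},{"rot": [0,0,0],"offset": [-0.0005,0.0004,0],"gripper": 0.1},{"rot": [0,0,0],"offset": [-0.0005,0.0004,0],"gripper": 0.1},{"rot": [0,0,0],"offset": [-0.0005,0.0004,0],"gripper": 0.1},{"rot": [0,0,0],"offset": [-0.0005,0.0004,0],"gripper": 0.1},{"rot": [0,0,0],"offset": [-0.0005,0.0004,0],"gripper": 0.1}]}}

```text
t: 15.13
tcp_pos: [0.5029, -0.2086, 0.0476]
tool_rot: [3.141, -0.005, 2.936]
force: [-23.8, 7.0, 13.0]
opening: 0.216
```

```bash
python3 st.py
python3 - <<'E'
from h import *
a=eyes.snapshot("top");b=eyes.snapshot("side");x0,y0,x1,y1=375,184,455,264;s=7
g=cv2.resize(a[y0:y1,x0:x1],None,fx=s,fy=s,interpolation=2)
h=cv2.resize(b[180:235,265:345],None,fx=9,fy=9,interpolation=2)
cv2.imwrite("pics/ov8.png",g);cv2.imwrite("pics/s8.png",h)
E
python3 st.py
```

```text
[[-69.35446606 -45.04600735  35.62913264]] [ 3.1415 -0.0054  2.9358] 0.21557008308561712 -24.71 1.94 12.99 [ 0.98  3.8  -0.01]
[[-69.39228233 -45.04202704  35.59413538]] [ 3.1414 -0.0055  2.9357] 0.21384658993507072 -24.88 0.42 12.35 [ 1.02  3.79 -0.02]
```

View pics/ov8.png

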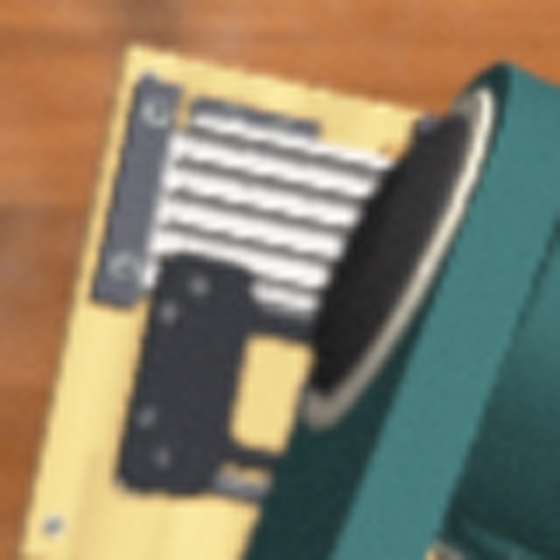

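View pics/s8.png

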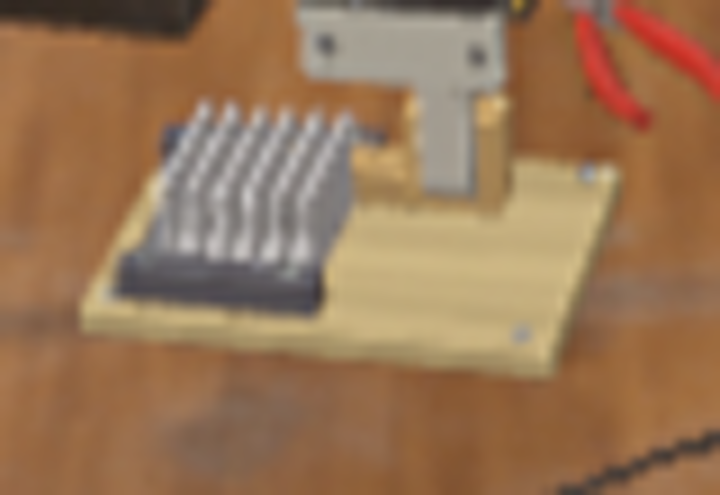

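The last pictures show the heatsink against the fence and the wedge flat in the gap, its nose visible past the far end (top crop around (385,150)). The push is steady at about 25 N along jig x, with almost no sideways load. Handing in.

Run:
```python
from bench import workorder
print(workorder.job_done())
```

```text
the job is handed in; nothing more can be done
None
```

I pushed the loose heatsink flush to its fence and jammed the wooden wedge into the gap. The job was handed in at about 15 s of the 64 s allowed, with the arm still gripping and pushing; no verdict was reported.

- **Heatsink:** I gripped it across its outer fins and moved it about 8 mm towards the fence. It stopped there and the force rose to 21 N, then I let go.
- **Wedge:** I took it by its handle and slid it flat into the gap, nose first with the straight side to the heatsink. It jammed with its origin at jig x -69.4, y -45.0 mm from the seat (expected -70, -45), which puts its nose about 35 mm past the seat.
- **Last checks:**
  - The push along jig x was steady at about 25 N, with 0.4–2 N sideways and 13 N on the tool upwards.
  - The grip opening of 0.21–0.22 matches the 20 mm handle.
  - The pictures show the heatsink at the fence and the wedge flat.
- **Disagreement:** in the top view the fin ends on the rail side looked 3–4 mm shorter than the given size, both before and after the push. I took this as an image effect, because the contact forces and the jam position agreed with the given dimensions.
- **Not measured:** the contact forces of the wedge on the heatsink and on the rail. From the push and the stated friction I estimate about 40 N or more on each.

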